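# Lock the camp provision chest

## Robot

A 6-joint arm with a two-finger parallel gripper is mounted at the origin on the work surface. World frame = base frame: x ahead of the robot, y to its left, z up, the work surface at z = 0. Lengths are in m, angles in rad, forces in N, time in s.
With the tool pointing down it reaches from about 0.275 to 0.85 m from the base axis. Payload 19 kg.
Tool frame: the origin (TCP) lies at the very end of the fingers, on their centre line; the grasp point (between the pads) lies 19 mm behind it; z points along the fingers, y is the direction in which the jaws open and shut (so a half turn about z gives the same grasp; the last joint's range is limited). The gripper opens to 85 mm and grips with 20 to 120 N. Pads are 22 mm wide; open, the fingers measure 114 mm over their backs; the gripper's body (76 mm by 85 mm) begins 54 mm behind the grasp point. The pads swing forward as they close: fully open they stand 13 mm farther back than shut.
Start: joints at [1.145, 0.15, 1.437, -0, 1.554, -0.134], TCP at [0.165, 0.551, 0.231] pointing down, gripper open.
Joint ranges: [-2.8, 2.8], [-0.68, 2.1], [0.12, 2.68], [-1.39, 4.53], [0.16, 2.79], [-2.81, 2.81]. Speed limits (rad/s): [1.89, 1.89, 2.22, 3.01, 3.01, 3.01].

## Interface

Orientations are given as a unit quaternion [x, y, z, w].
In Python, from cell import bot, kin, read_state, imaging gives the robot as it stands. The module is installed in compiled form; this text tells all that it offers. Calls block until the motion is done:
- bot.move_pose(position, orientation): joint-space move of the TCP to a pose.
- bot.line_to(position, attitude=None, speed=0.15, threshold=None): straight line of the TCP; attitude=None keeps the orientation; speed is the mean speed in m/s. With threshold (N) it stops when the force on the tool has changed by that much, and returns True; else False.
- bot.move_j(angles): joint-space move.
- bot.gripper_to(opening, squeeze=None): finger opening in m; squeeze is the grip in N (None keeps the last); returns when the fingers have stopped.
- bot.hold(seconds).
- kin.inverse_kinematics(position, orientation): joint angles nearest the present ones, or None.
- read_state(): the state.
- imaging.snapshot(name): name is "scene" or "top"; returns the picture (480x640x3 uint8, red, green, blue); there is no depth.
- imaging.camera_info(name): a dict with "intrinsics" (3x3 intrinsics, pixels), "k1" (the pictures are not rectified: a ray, as slopes to the right and down, at radius r is drawn at 1 + k1 r^2 times it, then the intrinsics apply), "rvec" (rotation vector, rad) and "tvec" (3), from world to camera coordinates, as OpenCV has them. Camera axes: x right, y down, z forward; pixel columns grow to the right and rows downward; lengths in m; the calibration is good to about 2 mm. A picture is of the moment at which its call begins. camera_info takes no time and is no camera call.
A pose or a line that the arm cannot do raises bot.PlanningError and nothing moves.
- bot.sign_off(): hands the job in, once; it reports no verdict.
The state is a dict: "time_s": time; "joints": joint angles; "dq": joint speeds; "tau": joint torques, N m; "position": TCP position; "orientation": TCP orientation; "wrist_force": force on the tool from outside, world axes, zero at the start; "ft_torque": the same for the moment, N m; "finger_gap": finger opening in m.
Only numpy, scipy, OpenCV 4.12 (cv2) and the standard library are available. Lean on these libraries where they do the work, as an engineer would, in place of code of your own. Each camera call takes 0.05 s, during which the arm holds its last target. There are 200 camera calls.

## Task

Lock the aluminium provision chest: first swing the steel hasp over until it lies flat on the chest top with the staple standing up through its slot, then push the locking pin, which waits in its guide beside the staple, fully home through the staple's loop, and leave it there. Do not disturb the mug, gas canister and food tin standing around the chest.

Things in the scene. Friction and masses are not known exactly. Their poses are not given: they have to be found in the camera images.
- chest: Closed aluminium chest with a flat top, heavy, does not move: 260 (x) x 360 (y) x 130 mm high. Origin: centre of its underside, on the table; z up, x away from the robot's side, y along its long side. The hasp's hinge, staple and pin keep to these axes. The whole top is level, 130 mm above the origin; the lid (far part) is already shut.
- staple (a point): Centre of the opening of the staple, an upright dark steel loop on the chest top at chest x -60, y -45 mm, 15 mm above the top; axes as the chest's. Loop of 7 mm round bar, 34 mm wide (x) and 30 mm high over the top, opening 20 mm wide, facing along y.
- hinge (a point): Middle of the hasp's hinge line, at chest x 0, y -45 mm, 3 mm above the chest top; axes as the chest's. The hinge line runs along y.
- hasp (a joint): Hasp angle, rad: 0 = closed, flat on the chest top over the staple, pointing to the chest's -x; 1.57 = upright; up to 2.4 (its stop) it leans back towards the chest's +x. It starts standing open at 1.7 to 2.3. Stiff hinge: it stays where it is left (moving it takes about 0.1 N m, 1 to 2 N at its end) and does not fall shut.
- hasp_end (a point): Middle of the hasp's rolled free end, 112 mm from the hinge line. The hasp is a steel plate 44 mm wide (y) and 4 mm thick, with an 8 mm round bar along y at this end and a slot 42 to 82 mm from the hinge, 14 mm wide, through which the staple passes. Closed, its upper face is 5 mm above the chest top; the plain part from 82 to 108 mm is clear for pressing.
- guide (a point): Centre of the outer face of the pin's guide, on the pin's axis, 80 mm from the staple towards the chest's +y, 15 mm above the chest top; axes as the chest's. The guide is two fixed dark steel lugs, 27 mm wide (x), 28.5 mm high, 8 mm thick, with 13 mm square bores, centred 32 and 76 mm from the staple. The pin's head stops against this face when fully home.
- pin_tip (a point): Rounded tip of the loose steel locking pin, on its axis; y axis along the pin from tip to head (x and z turn as it rolls). Shank 10 mm diameter, 106 mm long, along the chest's y, axis about 15 mm above the chest top. Starts 26 to 34 mm short of the staple on its +y side, clear of the hasp; push it to the chest's -y. Fully home, the tip is 26 mm beyond the staple.
- pin_head (a point): Centre of the pin's head, a disc 30 mm in diameter and 14 mm thick (along y) at the +y end of the shank, its rim resting on the chest top. Its flat outer face, 7 mm further to +y, is where to push; fully home this centre is 87 mm from the staple. Sliding takes under 3 N.
- mug_mid (a point): Middle of a white mug (76 mm diameter, 80 mm high) standing on the table near the chest; leave alone.
- canister_mid (a point): Middle of a steel gas canister (68 mm diameter, 110 mm high) standing on the table near the chest; leave alone.
- tin_mid (a point): Middle of a food tin (74 mm diameter, 85 mm high) standing on the table near the chest; leave alone.
Things that resemble listed ones, but are neither listed nor needed, are in the scene too. What is meant by the part that bears pin_tip is not brown or red, and is the smaller of those in its own colour.

How it is judged:
On the way, in this order (a step that is already met when the one before it is completed fails the run):
1. the hasp lies flat over the staple while the pin is still outside the loop (value of joint hasp below 0.1 rad and y of pin_tip in the frame of staple above 0.008 m), for 0.2 s.
2. the pin has been pushed through the loop until its head is at the guide (y of pin_tip in the frame of staple below -0.019 m and x of pin_tip in the frame of staple between -0.012 and 0.012 m and z of pin_tip in the frame of staple between -0.012 and 0.01 m and angle between the y axis of pin_tip and the y axis of staple, either way round below 0.12 rad), for 0.2 s.
At the end, for the whole second after the job is handed in: The hasp is closed (within 0.1 rad of flat), and the pin lies at rest through the staple's loop, in line with its guide, its tip at least 19 mm beyond the staple (head within about 7 mm of the guide lug) (all of step 2 and value of joint hasp below 0.1 rad and linear speed of pin below 0.02 m/s); the robot touches nothing.
It fails at once if the mug is moved by more than 25 mm or tipped (distance of mug_mid from where it was at the start of the episode above 0.025 m or angle between mug_mid's own z axis and vertical above 0.4 rad).
It fails at once if the gas canister is moved by more than 25 mm or tipped (distance of canister_mid from where it was at the start of the episode above 0.025 m or angle between canister_mid's own z axis and vertical above 0.4 rad).
It fails at once if the food tin is moved by more than 25 mm or tipped (distance of tin_mid from where it was at the start of the episode above 0.025 m or angle between tin_mid's own z axis and vertical above 0.4 rad).
It also fails if it takes over 48 s, if anything falls off the work surface, if the arm or the gripper's body presses on something with over 40 N, if the wrist force passes 120 N, or if a joint passes its speed limit or range.

## Working session

There is one attempt and no reset: what is moved stays moved. The work goes in short steps, each a Python script; the robot and the scene stay as the last script left them, time stands still between calls to the robot, and variables do not carry over. Pictures are saved under pics/ and viewed, about 8 in all and at most 12, crops included, and the job is handed in when it is done.

```bash
mkdir -p pics; cat > h.py <<'E'
import numpy as np, cv2
from cell import bot, kin, read_state, imaging
def snap(name,fn,crop=None,scale=1):
    im=imaging.snapshot(name)[:,:,::-1].copy()
    cv2.imwrite('pics/raw_'+fn+'.png',im)
    if crop: u0,v0,u1,v1=crop; im=cv2.resize(im[v0:v1,u0:u1],None,fx=scale,fy=scale,interpolation=cv2.INTER_CUBIC)
    cv2.imwrite('pics/'+fn+'.png',im)
def cam(name):
    c=imaging.camera_info(name); R=cv2.Rodrigues(np.array(c['rvec'],float))[0]
    return np.array(c['intrinsics']),c['k1'],R,np.array(c['tvec'],float).ravel()
def proj(name,P):
    K,k,R,t=cam(name); r=np.array([cv2.projectPoints(np.atleast_2d(np.array(P,float)),cv2.Rodrigues(R)[0],t,K,np.array([k,0,0,0.]))[0][:,0]])[0]; return r
def ray(name,uv):
    K,k,R,t=cam(name); p=cv2.undistortPoints(np.array([[uv]],float),K,np.array([k,0,0,0.]))[0,0]
    return -R.T@t, R.T@np.array([p[0],p[1],1])
def onz(name,uv,z):
    o,d=ray(name,uv); return o+d*(z-o[2])/d[2]
def tri(a,b):
    (o1,d1),(o2,d2)=ray('scene',a),ray('top',b); s=np.linalg.lstsq(np.c_[d1,-d2],o2-o1,rcond=None)[0]
    p,q=o1+s[0]*d1,o2+s[1]*d2; return (p+q)/2,np.linalg.norm(p-q)
E
python3 - <<'E'
from h import *
snap('scene','s0');snap('top','t0')
for n in('scene','top'):
    K,k,R,t=cam(n); print(n,K[0,0],k,-R.T@t,R[2])
print(read_state())
E
```

```text
scene 498.8457538316126 -0.0211200347170374 [ 0.87222557 -0.34703494  1.03660251] [-0.27120444  0.4489065  -0.85142886]
top 617.1666115234983 -0.19057753259958995 [0.42939903 0.15463187 1.40149636] [ 0.12218498 -0.02710187 -0.99213725]
{'time_s': 0.1, 'joints': array([ 1.14499744e+00,  1.50909553e-01,  1.43796394e+00, -3.76457410e-05,
        1.55380269e+00, -1.33958584e-01]), 'dq': array([ 0.00078852, -0.00050926, -0.00160076, -0.00036434, -0.00039966,
        0.00141968]), 'tau': array([ 3.63374209e-03, -7.14373112e+01, -5.71799004e+01, -1.80119350e-04,
        6.90021581e-03, -8.00330349e-05]), 'position': array([0.16534868, 0.55047389, 0.2307524 ]), 'orientation': array([ 1.45402516e-01,  9.89372435e-01, -5.25881311e-04, -1.31568474e-04]), 'wrist_force': array([ 0.18295003,  0.26897847, -0.56606189]), 'ft_torque': array([-0.09259942,  0.00529991, -0.00095504]), 'finger_gap': 0.08552232830760657}
```

View pics/s0.png

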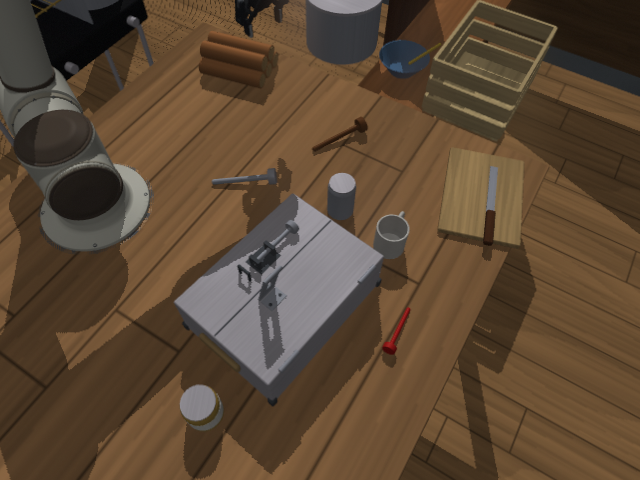

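View pics/t0.png

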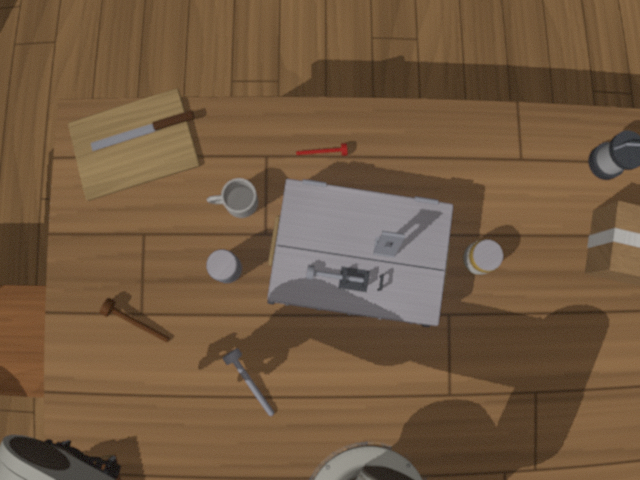

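Four pin-like things show in the scene view: grey in the guide (285,238), a larger grey one on the table (245,180), brown (340,135) and red (398,330). The grey one in the guide fits, being the smaller of the two greys. In the top view the chest corners are near (287,181), (452,204), (438,325) and (269,303). I'll confirm with enlarged crops.

```bash
python3 - <<'E'
import cv2
a=cv2.imread('pics/raw_s0.png')[160:400,170:390]; cv2.imwrite('pics/s0c.png',cv2.resize(a,None,fx=2.5,fy=2.5,interpolation=2))
a=cv2.imread('pics/raw_t0.png')[170:340,260:460]
a=cv2.convertScaleAbs(a,alpha=1.5,beta=0); cv2.imwrite('pics/t0c.png',cv2.resize(a,None,fx=3.5,fy=3.5,interpolation=2))
E
```

```text
(no output)
```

View pics/s0c.png

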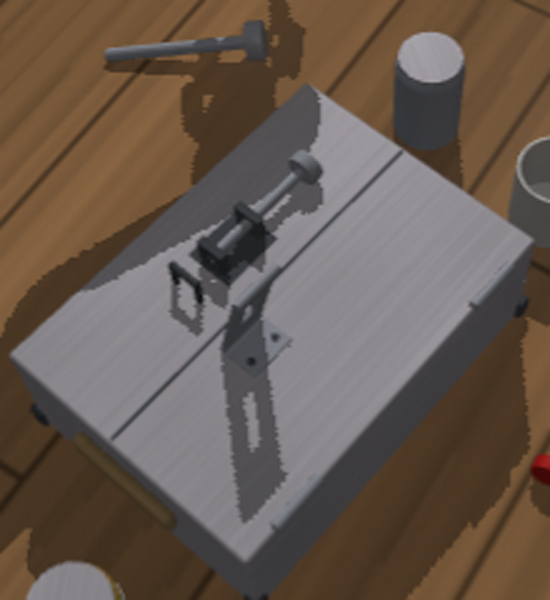

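View pics/t0c.png

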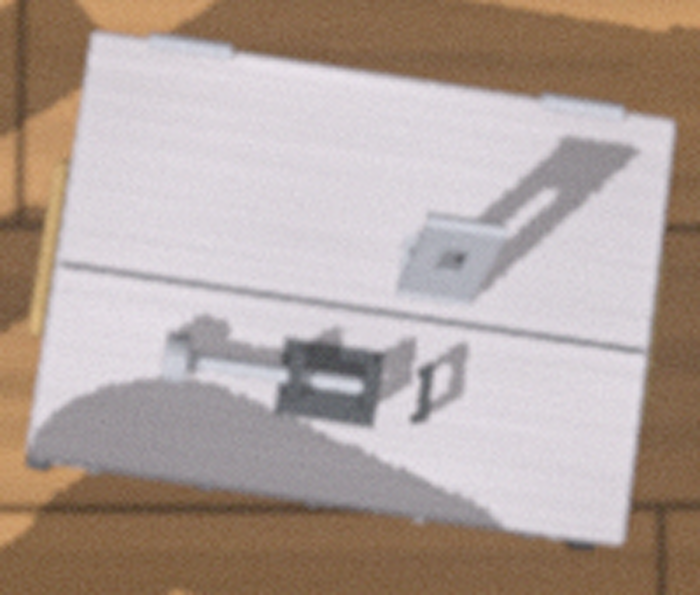

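The crops confirm the small grey pin sits in the guide, with the staple at scene (245,272) and the hasp standing open near (270,283). I'll fit the chest pose to its corners and check it against those features.

```bash
cat > fit.py <<'E'
from h import *
from scipy.optimize import least_squares
T=np.array([[286.3,179.1],[453.1,204.3],[438.6,325.1],[268.6,301.4]])
S=np.array([[382.8,256.8],[269.2,384],[174.8,301.2],[293.2,194.4]])
C=np.array([[.13,.18,.13],[.13,-.18,.13],[-.13,-.18,.13],[-.13,.18,.13]])
def W(p,X): c,s=np.cos(p[2]),np.sin(p[2]); return np.atleast_2d(X)@np.array([[c,s,0],[-s,c,0],[0,0,1]])+[p[0],p[1],0]
r=least_squares(lambda p:np.r_[(proj('top',W(p,C))-T).ravel(),(proj('scene',W(p,C))-S).ravel()],[.4,.1,-.1])
p=r.x
E
python3 - <<'E'
from fit import *
print(p,r.fun.round(1))
for n,Q in(('top',T),('scene',S)):
  q=least_squares(lambda p:(proj(n,W(p,C))-Q).ravel(),p); print(n,q.x,abs(q.fun).max())
o={'sT':(262,160,3.5,'top'),}
def show(l,X):
  w=W(p,X)[0]; a=proj('top',w)[0];b=proj('scene',w)[0]
  print(l,w.round(4),'topcrop',((a-[260,170])*3.5).round(),'scenecrop',((b-[170,160])*2.5).round())
show('staple top',[-.06,-.045,.16]); show('hinge',[0,-.045,.133]); show('guide face',[-.06,.035,.145]); show('guide top',[-.06,.035,.1585])
for a in(1.7,1.8,1.9,2.0,2.1,2.2,2.3):
  show('end%.1f'%a,[-.112*np.cos(a),-.045,.133+.112*np.sin(a)])
for t in(.026,.030,.034): show('headouter',[-.06,-.045+t+.106+.014,.145])
# head centre in both
print(tri((170+305/2.5,160+168/2.5),(260+178/3.5,170+357/3.5)))
E
```

```text
[ 0.56474179  0.02385295 -0.14449264] [ 0.2 -1.3  1.1 -1.2  1.1 -0.  -1.  -0.9  1.9 -2.3 -0.8  1.  -2.2 -0.2
 -0.9 -3.3]
top [ 0.56294863  0.02457963 -0.14197471] 1.2127252813282325
scene [ 0.5667029   0.02294008 -0.147918  ] 2.679214602428175
staple top [ 0.4989 -0.012   0.16  ] topcrop [428. 391.] scenecrop [184. 271.]
hinge [ 0.5583 -0.0207  0.133 ] topcrop [435. 294.] scenecrop [241. 329.]
guide face [0.5104 0.0671 0.145 ] topcrop [289. 373.] scenecrop [253. 215.]
guide top [0.5104 0.0671 0.1585] topcrop [291. 372.] scenecrop [252. 207.]
end1.7 [ 0.5725 -0.0228  0.2441] topcrop [466. 247.] scenecrop [244. 273.]
end1.8 [ 0.5834 -0.0243  0.2421] topcrop [468. 228.] scenecrop [255. 283.]
end1.9 [ 0.5941 -0.0259  0.239 ] topcrop [470. 209.] scenecrop [266. 293.]
end2.0 [ 0.6044 -0.0274  0.2348] topcrop [471. 192.] scenecrop [277. 304.]
end2.1 [ 0.6142 -0.0288  0.2297] topcrop [472. 176.] scenecrop [288. 315.]
end2.2 [ 0.6235 -0.0302  0.2236] topcrop [472. 161.] scenecrop [298. 327.]
end2.3 [ 0.6321 -0.0314  0.2165] topcrop [473. 148.] scenecrop [307. 338.]
headouter [0.5199 0.1324 0.145 ] topcrop [178. 357.] scenecrop [305. 165.]
headouter [0.5205 0.1364 0.145 ] topcrop [171. 356.] scenecrop [308. 162.]
headouter [0.5211 0.1404 0.145 ] topcrop [164. 355.] scenecrop [311. 159.]
(array([0.51999784, 0.13198851, 0.14080066]), np.float64(0.0002905685978104564))
```

The fit agrees with the staple, hinge, guide and pin head within about 2–3 mm, and the hasp is at about 1.75 rad. Next I swing the hasp over with shut fingers, keeping tool y along chest y.

```bash
cat >> fit.py <<'E'
from scipy.spatial.transform import Rotation as Ro
c,s=np.cos(p[2]),np.sin(p[2])
q=Ro.from_matrix(np.array([[-c,-s,0],[-s,c,0],[0,0,-1]])).as_quat()
w=lambda x,y,z: W(p,[x,y,z])[0]
def st(l): x=read_state(); print(l,round(x['time_s'],1),x['position'].round(4),x['wrist_force'].round(1))
E
python3 - <<'E'
from fit import *
bot.gripper_to(0.0,30)
a=read_state()['position']; bot.line_to([a[0],a[1],.34],speed=.2)
bot.move_pose(w(.068,-.045,.34),q); st('above')
print(bot.line_to(w(.068,-.045,.208),speed=.12,threshold=8)); st('down')
h=.133
print(bot.line_to(w(-.04,-.045,.208),speed=.08,threshold=25)); st('pushed')
snap('scene','s1',(170,160,390,400),2.5)
E
```

```text
above 4.2 [ 0.6255 -0.0297  0.3401] [-0.2  0.3  0. ]
False
down 5.4 [ 0.6258 -0.0305  0.2088] [0.2 0.4 1.1]
False
pushed 6.9 [ 0.5189 -0.015   0.2079] [ 0.  -0.1  0.1]
```

View pics/s1.png

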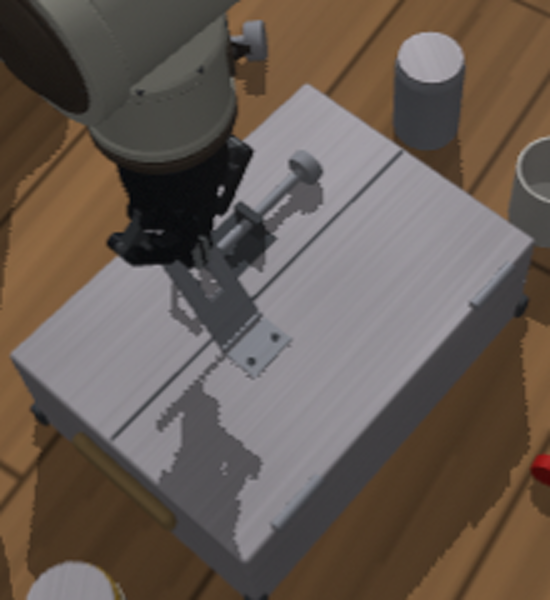

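The hasp has followed to about 1 rad with the fingertips on its outer face. I continue on the arc and press it flat.

```bash
python3 - <<'E'
from fit import *
for a in (.78,.6,.45,.3,.18,.08):
    x=-.103*np.cos(a)+.002*np.sin(a)+.011; z=.133+.103*np.sin(a)+.002*np.cos(a)
    if bot.line_to(w(x,-.045,z),speed=.06,threshold=30): st('stop%.2f'%a); break
st('arc')
print(bot.line_to(w(-.094,-.045,.127),speed=.03,threshold=12)); st('press'); bot.hold(.3)
a=read_state()['position']; bot.line_to([a[0],a[1],.24],speed=.15)
bot.move_pose(w(-.06,.14,.24),q); st('free')
snap('scene','s2',(170,160,390,400),2.5);snap('top','t2')
E
```

```text
arc 9.4 [ 0.4675 -0.0075  0.1428] [ 0.7 -0.9  0.6]
True
press 9.8 [ 0.4668 -0.0074  0.1348] [-4.2  1.1 12.1]
free 11.8 [0.5253 0.1711 0.2392] [ 0.6 -0.7 -0.8]
```

View pics/s2.png

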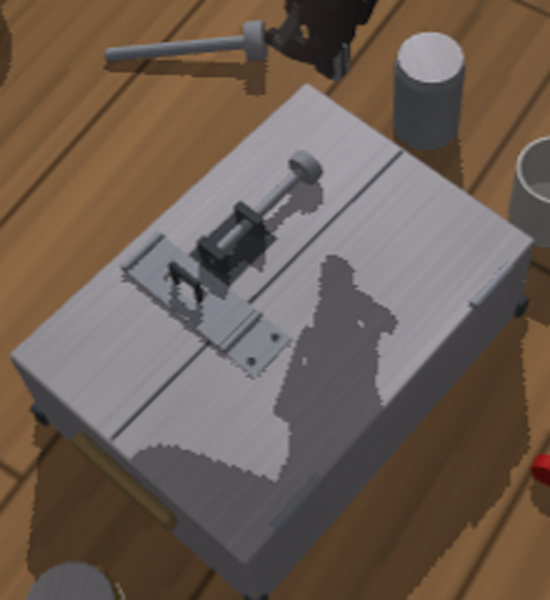

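The hasp is flat: contact came at z = 0.1348, against 0.135 expected, and the staple stands through the slot. Now I push the pin.

```bash
python3 - <<'E'
from fit import *
print(bot.line_to(w(-.06,.14,.139),speed=.1,threshold=8)); st('down')
print(bot.line_to(w(-.06,.08,.139),speed=.05,threshold=15)); st('mid')
print(bot.line_to(w(-.06,.050,.139),speed=.03,threshold=12)); st('home')
i=read_state()['position']-[p[0],p[1],0]; print('chest frame',(np.array([[c,s,0],[-s,c,0],[0,0,1]])@i).round(4))
bot.hold(.3)
bot.line_to(w(-.06,.12,.139),speed=.1); bot.line_to(w(-.06,.14,.26),speed=.15); bot.move_pose(w(-.1,.3,.33),q); st('free')
snap('scene','s3',(170,160,390,400),2.5);snap('top','t3',(260,170,460,340),3.5)
E
```

```text
False
down 13.0 [0.5258 0.1711 0.1397] [-0.2 -0.1  0.9]
False
mid 14.4 [0.5169 0.1118 0.139 ] [-0.3  0.2  1. ]
True
home 15.0 [0.5144 0.0946 0.139 ] [1.9 7.9 2.3]
chest frame [-0.06    0.0627  0.139 ]
free 17.8 [0.5089 0.3351 0.3291] [ 0.8 -0.  -1.1]
```

View pics/s3.png

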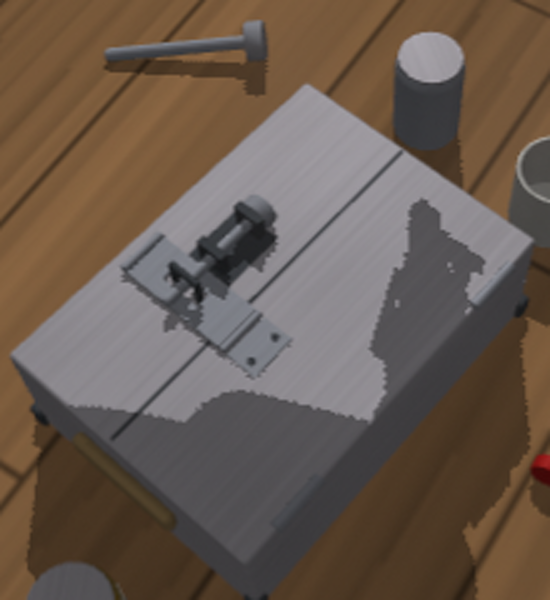

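View pics/t3.png

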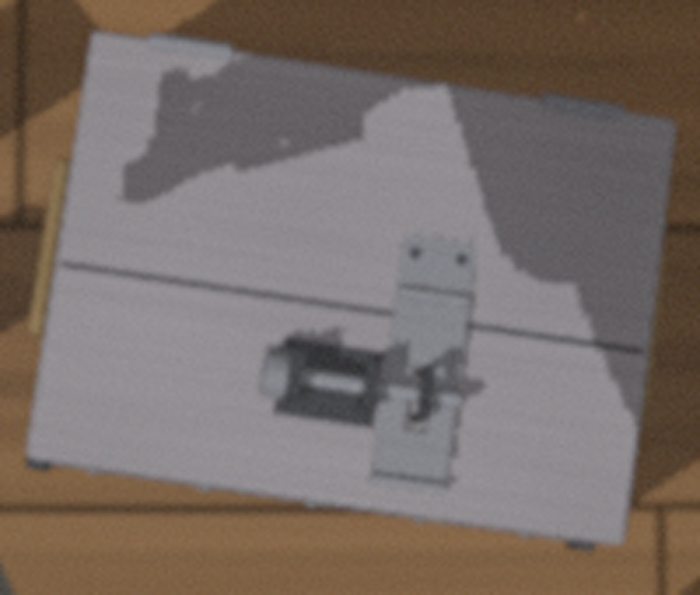

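The pin's head now sits against the guide lug, at scene crop (258,212) and top crop (277,375). Its shank passes through the staple, the hasp is flat and the bystanders have not moved. The stop at chest y = 62.7 mm matches the 63.5 mm expected for fully home.

```bash
python3 -c "
from fit import *
st('end'); print(bot.sign_off())"
```

```text
end 17.9 [0.5092 0.3342 0.3293] [ 0.1 -0.5  0.3]
the job is handed in; nothing more can be done
None
```

The chest is locked and the job is handed in at about 18 s of the 48 s allowed. I gave no verdict check beyond my own, since the hand-in reports none.

- **Hasp:** I swung it shut with closed fingers and pressed it flat. The press stopped at z = 134.8 mm, against 135 mm expected for a closed hasp, and the staple stands up through the slot.
- **Pin:** I pushed the small grey pin in the guide until it hit the stop. The fingers halted 62.7 mm along chest y, against about 63.5 mm expected for fully home. The last pictures show the head against the guide lug and the shank through the staple's loop.
- **Surroundings:** In the last scene crop the canister, and the parts of the mug and tin that it shows, look unmoved. The arm is clear of everything.
- **Disagreements:** The chest fit left errors of up to about 3 px in the scene camera, and the two cameras differed by about 4 mm. That was within what the job needed. No check failed.

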